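# Dial a programme code into the thumbwheel selector and enter it

## Task

Dial the programme code 4-2-3 into the thumbwheel selector: working from left to right, rub each wheel round with light pressure on its rim until its white pointer clicks in at mark 4 on the left wheel, mark 2 on the middle one and mark 3 on the right one (marks count from 1 at the side nearest the robot). Only when all three are set, press the enter key fully down and let it come up again. Never press or squeeze anything with more than about 20 N, and leave the other things on the table where they are.

Things in the scene. Friction and masses are not known exactly. Their poses are not given: they have to be found in the camera images.
- selector: code selector: white console fixed to the table, 124 mm deep (x), 250 mm wide (y), flat top panel 60 mm high, front turned to the robot within 0.25 rad. Origin: middle of its underside; x away from the robot, y to the robot's left, z up. Three black rubber-tyred thumbwheels stand side by side out of slots in the panel and turn about lines parallel to y at x = 0, y = +85, +25 and -35 mm
- left_nominal (a point): point fixed to the selector where the top of the left tyre would be as drawn: 95 mm above the table, selector y = +85 mm. Tyres: radius 40 mm, 22 mm wide. Each wheel truly sits up to 6 mm higher or lower than drawn (top 89 to 101 mm), each differently; this is not measured, so feel for it. Each is on a spring: it sinks 1 mm for every 10 N of push and comes back up
- middle_nominal (a point): same for the middle wheel (selector y = +25 mm). The wheels are driven by friction: press a closed fingertip down on the tyre's top and drag it along the selector's x; about 10 to 15 N of downward push drives the wheel, a lighter push slips, and more than 25 N breaks the rule. One mark is 21 mm of rim; stay within some 20 mm either side of the top, following the round of the tyre
- right_nominal (a point): same for the right wheel (selector y = -35 mm). On the right (-y) of each tyre is a black shoulder, radius 28 mm, with one white pointer rib; beside it a fixed white half-round cheek of equal radius has five raised black marks 30 degrees apart, mark 1 nearest the robot, mark 5 farthest. The setting is the mark at which the pointer stands
- wheel_left (a joint): angle (rad) of the left wheel. 0 = mark 1 (pointer leaning to the robot), 0.524 a mark: mark 2 = 0.524, mark 3 = 1.047 (pointer up), mark 4 = 1.571, mark 5 = 2.094; grows as the rim's top moves away from the robot; stops just outside marks 1 and 5. A ball click draws it into a mark from about a third of a mark either side; turning it takes 2 to 4 N along the rim
- wheel_middle (a joint): angle (rad) of the middle wheel. 0 = mark 1 (pointer leaning to the robot), 0.524 a mark: mark 2 = 0.524, mark 3 = 1.047 (pointer up), mark 4 = 1.571, mark 5 = 2.094; grows as the rim's top moves away from the robot; stops just outside marks 1 and 5. A ball click draws it into a mark from about a third of a mark either side; turning it takes 2 to 4 N along the rim
- wheel_right (a joint): angle (rad) of the right wheel. 0 = mark 1 (pointer leaning to the robot), 0.524 a mark: mark 2 = 0.524, mark 3 = 1.047 (pointer up), mark 4 = 1.571, mark 5 = 2.094; grows as the rim's top moves away from the robot; stops just outside marks 1 and 5. A ball click draws it into a mark from about a third of a mark either side; turning it takes 2 to 4 N along the rim
- enter_top (a point): middle of the top face of the enter key, a round white push button of 28 mm diameter on the panel's right end (selector x = +5, y = -92 mm), pressed straight down
- enter (a joint): travel of the enter key in m: 0 = up, 0.006 = fully down, which takes about 5 N; springs back
- tape_roll_mid (a point): loose roll of clear tape lying flat in front of the selector, 46 mm across, 19 mm high; point 10 mm above the table at its axis; leave it alone
- plaster_roll_mid (a point): loose roll of white surgical tape left of the selector, 41 mm across, 25 mm high; point 10 mm above the table at its axis; leave it alone
- marker_mid (a point): loose black marker lying in front of the selector, 136 mm long, 16 mm thick; point at its middle; leave it alone
- white_rack_1_mid (a point): loose white ten-hole tube rack left of the selector, 81 x 165 x 75 mm; point 10 mm above the table near its middle; leave it alone

How it is judged:
On the way, in this order (a step that is already met when the one before it is completed fails the run):
1. the left wheel stands at mark 4 (value of joint wheel_left between 1.471 and 1.671 rad), for 0.2 s.
2. the middle wheel stands at mark 2, the left one still at 4 (all of step 1 and value of joint wheel_middle between 0.424 and 0.624 rad), for 0.2 s.
3. the right wheel stands at mark 3, the others still set (all of step 2 and value of joint wheel_right between 0.947 and 1.147 rad), for 0.2 s.
4. the enter key is pressed fully down with the code set (all of step 3 and value of joint enter above 0.0045 m), for 0.05 s.
At the end, for the whole second after the job is handed in: left wheel at mark 4, middle at mark 2, right at mark 3, each within 0.10 rad (about a fifth of a mark) and at rest, and the enter key up again (less than 1.5 mm down) (all of step 3 and value of joint enter below 0.0015 m and velocity of joint each of wheel_left, wheel_middle, wheel_right below 0.05 rad/s); the robot touches nothing.
It fails at once if the fingers press or squeeze anything with more than 25 N (contact force between the fingers and anything else above 25 N).
It fails at once if the enter key is pressed before all three wheels are set (value of joint enter above 0.003 m and not (value of joint wheel_left between 1.471 and 1.671 rad and value of joint wheel_middle between 0.424 and 0.624 rad and value of joint wheel_right between 0.947 and 1.147 rad)).
It fails at once if a loose bystander (tape roll, plaster roll, marker, white rack) is moved by more than 15 mm (distance of any of tape_roll_mid, plaster_roll_mid, marker_mid, white_rack_1_mid from where it was at the start of the episode above 0.015 m).
It also fails if it takes over 59 s, if anything falls off the work surface, if the arm or the gripper's body presses on something with over 40 N, if the wrist force passes 120 N, or if a joint passes its speed limit or range.

## Robot

A 6-joint arm with a two-finger parallel gripper is mounted at the origin on a cart in front of the work surface, level with it; the furniture and walls round the work are solid. World frame = base frame: x ahead of the robot, y to its left, z up, the work surface at z = 0. Lengths are in m, angles in rad, forces in N, time in s.
With the tool pointing down it reaches from about 0.35 to 0.975 m from the base axis. Payload 4.9 kg.
Tool frame: the origin (TCP) lies at the very end of the fingers, on their centre line; the grasp point (between the pads) lies 19 mm behind it; z points along the fingers, y is the line along which they close (so a half turn about z gives the same grasp; the last joint's range is limited). The gripper opens to 85 mm and grips with 20 to 120 N. Pads are 22 mm wide; open, the fingers measure 114 mm over their backs; the gripper's body (76 mm by 85 mm) begins 54 mm behind the grasp point. The pads swing forward as they close: fully open they stand 13 mm farther back than shut.
Start: joints at [-1.295, 0.053, 1.613, -0, 1.476, -0.119], TCP at [0.24, -0.577, 0.231] pointing down, gripper open.
Joint ranges: [-3.01, 3.01], [-1.01, 2.22], [0.06, 2.58], [-1.02, 4.17], [0.09, 2.62], [-3.14, 3.14]. Speed limits (rad/s): [2.57, 2.57, 3.14, 3.14, 3.14, 3.14].

## Interface

Orientations are given as a rotation vector (axis times angle).
In Python, from station import ctrl, imaging gives the robot as it stands.
- The arm moves only by the tool play_rows, never from a script. Its argument "series" is a list of rows, each a list of 3 entries, a list of its own where there are three numbers: the opening, from 0 (shut) to 1 (fully open), then the shift along the tool's x, y, z each as a share of 0.05 m, from -1 to 1, then the turn, a rotation vector about the tool's x, y, z each as a share of 8 degrees, from -1 to 1. In form: [[grip, [dx, dy, dz], [ax, ay, az]], ...]. A call has 1 to 8 rows; each row shifts and turns the commanded pose from where the row before left it, along the tool's axes as they then stand; what a row does not reach is not made up. A row lasts 1/8 s, in which the tool goes at most 62.5 mm and 10.7 degrees, less where a joint would pass 70% of its speed; a pose out of reach is approached as far as the arm can. A call with a number of a shift or a turn outside -1 to 1 is refused whole. A call with a gripper value outside its range is refused whole. The fingers move at their own pace and stop on an object; "force" is the grip in N (left out, the last holds). Time passes only in rows, so rows that do not move let the fingers close. It gives the time, the measured TCP pose, the force, the opening and the grip force at its end, in the units of the state.
- ctrl.get_obs(): the state, without advancing time (a new reading comes with each control period).
- imaging.get_image(name): name is "scene" or "top"; returns a dict with "color" (400x640x3 uint8, blue, green, red), "fx", "fy", "cx", "cy" (pixels), "extrinsics" (4x4, takes a point from world to camera coordinates). Camera axes: x right, y down, z forward; pixel columns grow to the right and rows downward; lengths in m; the calibration is good to about 2 mm. A picture is of the moment at which its call begins. There is no depth.
- ctrl.finish_job(): hands the job in; it is judged then, once.
The state is a dict: "t": time; "q": joint angles; "dq": joint speeds; "effort": joint torques, N m; "tool_pos": TCP position; "tool_rot": TCP orientation; "contact_force": force on the tool from outside, world axes, zero at the start; "wrist_torque": the same for the moment, N m; "opening": finger opening in m; "grip_force": force on a finger pad.
Only numpy, scipy, OpenCV 4.12 (cv2) and the standard library are available. Lean on these libraries where they do the work, as an engineer would, in place of code of your own. Each camera call takes 0.05 s, during which the arm holds its last target. There are 200 camera calls.

## Working session

There is one attempt and no reset: what is moved stays moved. The work goes in short steps, Python scripts to look and compute and a tool call to move; the robot and the scene stay as the last step left them, time stands still between calls to the robot, and variables do not carry over. Pictures are saved under pics/ and viewed, at most 10 in all, crops included, and the job is handed in when it is done.

Besides the shell and the picture viewer there is one more tool, called after "Emit:" in YAML: its name, and indented under it one key for each argument. play_rows: Moves the arm, as the interface text tells. Shift numbers are shares of 0.05 m and turn numbers shares of 8 degrees, none past 1 either way. Its arguments: {"type":"object","properties":{"series":{"type":"array"},"force":{"type":"number"}},"required":["series"]}

```bash
mkdir -p pics; ls
python3 - <<'E'
from station import ctrl, imaging
import cv2,numpy as np
np.set_printoptions(precision=4,suppress=True)
o=ctrl.get_obs()
for k in o: print(k,o[k])
for n in("scene","top"):
    d=imaging.get_image(n); cv2.imwrite(f"pics/{n}0.png",d["color"]); print(n,d["fx"],d["fy"],d["cx"],d["cy"],d["extrinsics"])
E
```

```text
pics
t 0.0
q [-1.295   0.0533  1.6143 -0.      1.476  -0.119 ]
dq [-0.0006 -0.0024 -0.0011  0.0016  0.0011 -0.0005]
effort [ -0.0015 -39.3687 -37.0176  -0.0002   0.007    0.    ]
tool_pos [ 0.2402 -0.5763  0.2301]
tool_rot [-3.0786 -0.6158  0.0003]
contact_force [-0.4482 -1.0451  0.5906]
wrist_torque [ 0.0327  0.0442 -0.0133]
grip_force 0.0
opening 0.08520950770061658
scene 452.1213014876431 452.1213014876431 318.73785031158786 194.13796872280454 [[-0.8103 -0.586  -0.0041  0.4964]
 [-0.4288  0.5977 -0.6774  0.1671]
 [ 0.3994 -0.5471 -0.7356  0.9286]
 [ 0.      0.      0.      1.    ]]
top 479.97504439304487 479.97504439304487 325.39560501352855 191.07334384959 [[ 0.0023 -0.9999 -0.0114  0.1617]
 [-0.9987 -0.0017 -0.0511  0.4848]
 [ 0.051   0.0115 -0.9986  1.249 ]
 [ 0.      0.      0.      1.    ]]
```

View pics/scene0.png

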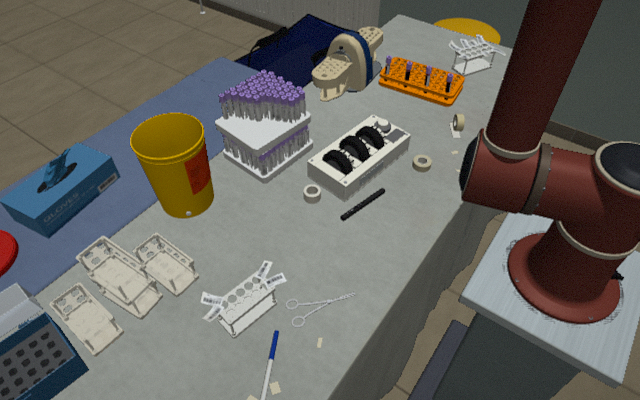

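View pics/top0.png

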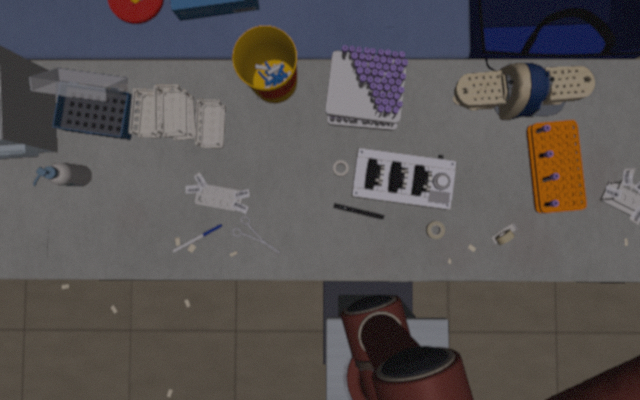

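The selector is at about px (404,179) in the top view and (360,153) in the scene view. The marker is at (358,211), the tape roll at (436,230) and the plaster roll at (341,168) in the top view. I'll take enlarged crops next.

Run:
```python
import cv2,numpy as np
a=cv2.imread("pics/top0.png")[140:220,340:470]; b=cv2.imread("pics/scene0.png")[105:205,300:420]
a=cv2.resize(a,None,fx=6,fy=6,interpolation=cv2.INTER_CUBIC); b=cv2.resize(b,None,fx=6,fy=6,interpolation=cv2.INTER_CUBIC)
a=np.clip(a*1.4,0,255)
cv2.imwrite("pics/ta.png",a); cv2.imwrite("pics/sb.png",b)
```

```text
[ WARN:0@0.034] global loadsave.cpp:1063 imwrite_ Unsupported depth image for selected encoder is fallbacked to CV_8U.
```

View pics/ta.png

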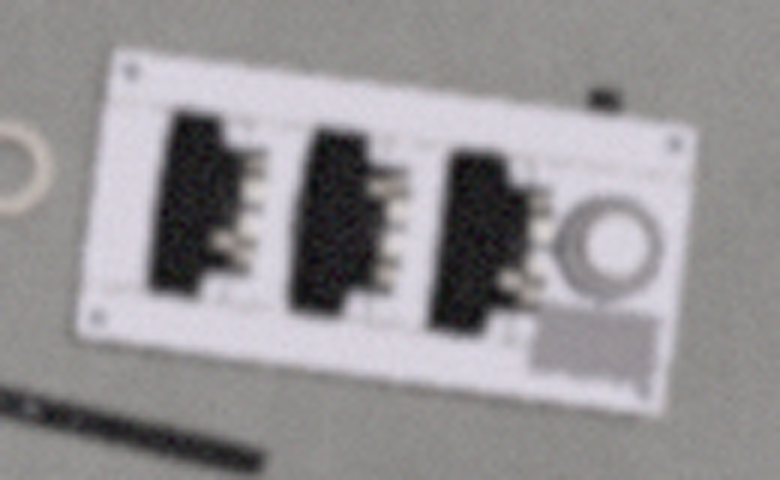

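View pics/sb.png

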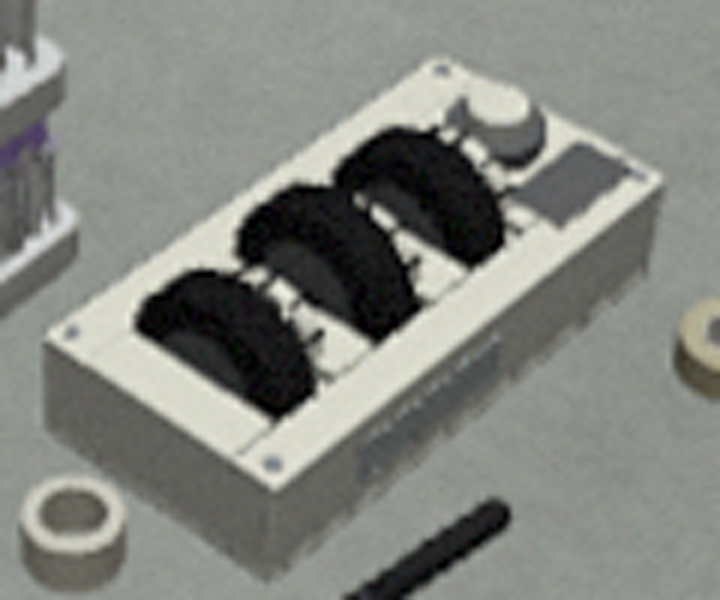

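The top crop shows panel corners at (115,48), (697,127), (660,412) and (78,335). White pointers are near (222,242) left, (388,185) middle and (512,282) right. I'll fit the pose and project the candidate pointer positions.

```bash
cat > h.py <<'E'
import numpy as np,cv2
from scipy.optimize import least_squares
from station import ctrl,imaging
np.set_printoptions(precision=4,suppress=True)
def cam(n):
    d=imaging.get_image(n); return d
def proj(d,P):
    P=np.atleast_2d(P); c=P@d["extrinsics"][:3,:3].T+d["extrinsics"][:3,3]
    return np.c_[d["fx"]*c[:,0]/c[:,2]+d["cx"],d["fy"]*c[:,1]/c[:,2]+d["cy"]]
def w(p,L):
    L=np.atleast_2d(L);c,s=np.cos(p[2]),np.sin(p[2])
    return np.c_[p[0]+c*L[:,0]-s*L[:,1],p[1]+s*L[:,0]+c*L[:,1],L[:,2]]
E
python3 - <<'E'
from h import *
t=cam("top");s=cam("scene")
C=np.array([[62,125,60],[62,-125,60],[-62,-125,60],[-62,125,60]])/1e3
ct=(np.array([[115,48],[697,127],[660,412],[78,335]])+.5)/6-.5+[340,140]
cs=(np.array([[43,337],[435,58],[664,182],[277,490]])+.5)/6-.5+[300,105]
cs=cs[[0,1,2,3]]
for m in("t","s","ts"):
    f=lambda p:np.r_[(proj(t,w(p,C))-ct).ravel()*('t' in m),(proj(s,w(p,C))-cs).ravel()*('s' in m)]
    r=least_squares(f,[.55,-.15,-.1]);print(m,r.x,r.fun)
p=r.x
np.save("p.npy",p)
for y,n in((85,'L'),(25,'M'),(-35,'R')):
  for k in range(1,6):
    a=(k-3)*np.pi/6
    P=np.array([[28*np.sin(a),y-14,55+28*np.cos(a)],[28*np.sin(a),y-22,55+28*np.cos(a)]])/1e3
    q=((proj(t,w(p,P))-[340,140]+.5)*6-.5)
    q2=((proj(s,w(p,P))-[300,105]+.5)*6-.5)
    print(n,k,q.ravel().round(),q2.ravel().round())
print(w(p,np.array([[0,85,95],[0,25,95],[0,-35,95],[5,-92,70]])/1e3))
E
```

```text
t [ 0.5158 -0.0369 -0.1328] [-0.4419 -0.3236  0.4736 -0.4347  0.6722  0.6033 -0.7117  0.1344 -0.
 -0.     -0.     -0.     -0.     -0.     -0.     -0.    ]
s [ 0.5132 -0.0358 -0.1304] [-0.      0.     -0.      0.      0.      0.     -0.      0.     -0.4441
  0.2143  0.1763 -0.4933  0.4469 -0.5417 -0.1297  0.4989]
ts [ 0.5147 -0.0367 -0.1314] [-0.5758  0.1852  0.3613 -0.0631  0.6295  0.988  -0.7768  0.6576 -0.7169
 -0.289  -0.0584 -0.8579  0.1348 -0.9203 -0.5009 -0.0333]
L 1 [214. 266. 233. 268.] [293. 353. 306. 342.]
L 2 [219. 240. 239. 242.] [274. 321. 288. 311.]
L 3 [225. 206. 244. 208.] [248. 297. 261. 287.]
L 4 [228. 173. 247. 176.] [221. 288. 234. 278.]
L 5 [229. 152. 248. 154.] [201. 295. 214. 285.]
M 1 [356. 285. 375. 287.] [391. 277. 404. 268.]
M 2 [363. 259. 382. 262.] [373. 247. 386. 237.]
M 3 [368. 225. 388. 227.] [347. 224. 360. 214.]
M 4 [371. 192. 391. 195.] [320. 215. 333. 206.]
M 5 [371. 170. 390. 173.] [299. 223. 312. 214.]
R 1 [499. 304. 518. 306.] [484. 206. 496. 197.]
R 2 [507. 278. 526. 281.] [467. 176. 479. 167.]
R 3 [513. 244. 532. 247.] [441. 154. 453. 145.]
R 4 [515. 211. 534. 214.] [414. 146. 426. 137.]
R 5 [513. 189. 532. 192.] [393. 155. 405. 146.]
[[ 0.5258  0.0476  0.095 ]
 [ 0.5179 -0.0119  0.095 ]
 [ 0.5101 -0.0714  0.095 ]
 [ 0.5076 -0.1286  0.07  ]]
```

Readings: left wheel at mark 2 (needs +2), middle at 4 (needs −2), right at 2 (needs +1). Next I yaw the tool to line up with the selector, shut the gripper and go above the left wheel.

Emit:
play_rows:
  series:
    - [0,[0,0,0],[0,0,0.94]]
    - [0,[0,0,0],[0,0,0.94]]
    - [0,[0,0,0],[0,0,0.94]]
    - [0,[0,0,0],[0,0,0.94]]
    - [0,[0.28,-0.93,0],[0,0,0]]
    - [0,[0.28,-0.93,0],[0,0,0]]
    - [0,[0.28,-0.93,0],[0,0,0]]
    - [0,[0.28,-0.93,0],[0,0,0]]
  force: 20

```text
t: 1.2
tool_pos: [0.3204, -0.3982, 0.2311]
tool_rot: [-3.135, 0.205, -0.0]
contact_force: [-0.2, -0.3, 0.0]
opening: 0.0003
grip_force: 0.0
```

Emit:
play_rows:
  series:
    - [0,[0.28,-0.93,0],[0,0,0]]
    - [0,[0.28,-0.93,0],[0,0,0]]
    - [0,[0.28,-0.93,0],[0,0,0]]
    - [0,[0.28,-0.93,0],[0,0,0]]
    - [0,[0.28,-0.93,0],[0,0,0]]
    - [0,[0.28,-0.93,0],[0,0,0]]
    - [0,[0.28,-0.93,0],[0,0,0]]
    - [0,[0.28,-0.93,0],[0,0,0]]

```text
t: 2.2
tool_pos: [0.4798, -0.0438, 0.2313]
tool_rot: [3.135, -0.204, 0.001]
contact_force: [0.8, -1.0, 0.6]
opening: -0.0001
grip_force: 0.0
```

```bash
cat >> h.py <<'E'
from scipy.spatial.transform import Rotation as R
def st(target=None):
    o=ctrl.get_obs();p=np.load("p.npy");Rt=R.from_rotvec(o["tool_rot"]).as_matrix();c,s=np.cos(p[2]),np.sin(p[2])
    d=o["tool_pos"]-[p[0],p[1],0];loc=np.array([c*d[0]+s*d[1],-s*d[0]+c*d[1],d[2]])*1e3
    f=o["contact_force"];fl=np.array([c*f[0]+s*f[1],-s*f[0]+c*f[1],f[2]])
    print("t",o["t"],"sel pos mm",loc,"F sel",fl,"yaw err",np.arctan2(Rt[1,0],Rt[0,0])-p[2],"tilt",Rt[2,:2],"open",o["opening"])
    if target is not None:
        T=w(p,np.array(target)/1e3)[0];print("tool shift (units)",Rt.T@(T-o["tool_pos"])/.05)
E
python3 -c "
from h import *
st([-10,85,125])"
```

```text
t 2.2 sel pos mm [-33.6738 -11.6389 231.3057] F sel [ 0.9056 -0.8589  0.5609] yaw err 0.0012386348175886797 tilt [0.0004 0.0001] open -8.282719262015179e-05
tool shift (units) [ 0.4751 -1.9325  2.126 ]
```

Emit:
play_rows:
  series:
    - [0,[0.24,-0.97,0.1],[0,0,0]]
    - [0,[0.24,-0.96,0.1],[0,0,0]]
    - [0,[0,0,0.7],[0,0,0]]
    - [0,[0,0,0.7],[0,0,0]]
    - [0,[0,0,0.7],[0,0,0]]
    - [0,[0,0,0.1],[0,0,0]]
    - [0,[0,0,0],[0,0,0]]
    - [0,[0,0,0],[0,0,0]]

```text
t: 3.2
tool_pos: [0.5171, 0.047, 0.1134]
tool_rot: [-3.135, 0.205, -0.005]
contact_force: [-0.7, -1.1, 0.9]
opening: -0.0
grip_force: 0.0
```

```bash
python3 -c "
from h import *
st([-10,85,102])
d=cam('scene');cv2.imwrite('pics/s1.png',cv2.resize(d['color'][60:210,270:430],None,fx=4,fy=4,interpolation=cv2.INTER_CUBIC))"
```

```text
t 3.2 sel pos mm [ -8.5521  83.3129 113.4015] F sel [-0.574  -1.1501  0.9219] yaw err 0.0010876648090759056 tilt [ 0.0034 -0.0003] open -1.873448821110739e-06
tool shift (units) [-0.0297 -0.0337  0.2279]
```

View pics/s1.png

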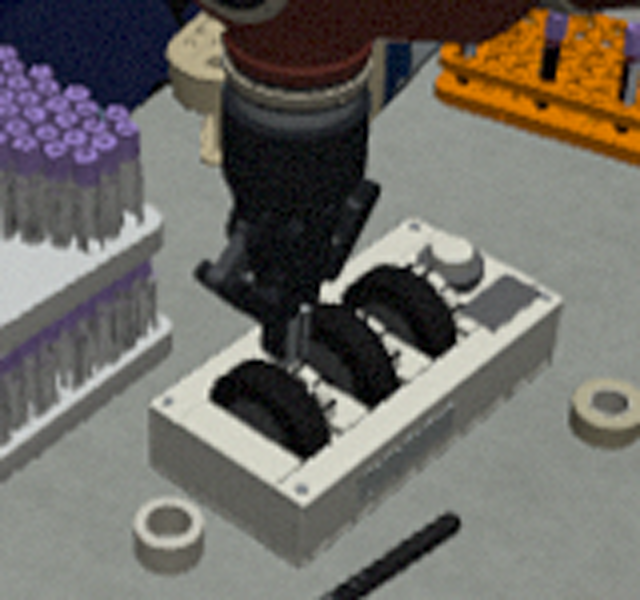

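The shut fingertip is over the left tyre, at about (285,350) in the crop. Feeling down.

Emit:
play_rows:
  series:
    - [0,[-0.02,-0.03,0.12],[0,0,0]]
    - [0,[0,0,0.1],[0,0,0]]
    - [0,[0,0,0],[0,0,0]]
    - [0,[0,0,0],[0,0,0]]

```text
t: 3.75
tool_pos: [0.5149, 0.0488, 0.1002]
tool_rot: [-3.135, 0.204, 0.0]
contact_force: [-0.1, -0.2, -0.3]
opening: -0.0002
grip_force: 0.0
```

Emit:
play_rows:
  series:
    - [0,[0,0,0.02],[0,0,0]]
    - [0,[0,0,0],[0,0,0]]
    - [0,[0,0,0.02],[0,0,0]]
    - [0,[0,0,0],[0,0,0]]

```text
t: 4.25
tool_pos: [0.5149, 0.0488, 0.0982]
tool_rot: [-3.135, 0.204, 0.0]
contact_force: [-0.6, 0.7, 0.3]
opening: 0.0002
grip_force: 0.0
```

Emit:
play_rows:
  series:
    - [0,[0,0,0.02],[0,0,0]]
    - [0,[0,0,0],[0,0,0]]
    - [0,[0,0,0],[0,0,0]]

```text
t: 4.62
tool_pos: [0.5149, 0.0488, 0.0973]
tool_rot: [-3.135, 0.204, 0.0]
contact_force: [0.4, -0.3, -0.1]
opening: 0.0002
grip_force: 0.0
```

Emit:
play_rows:
  series:
    - [0,[0,0,0.02],[0,0,0]]
    - [0,[0,0,0],[0,0,0]]
    - [0,[0,0,0],[0,0,0]]

```text
t: 5.0
tool_pos: [0.5149, 0.0487, 0.0963]
tool_rot: [3.135, -0.204, -0.0]
contact_force: [-0.4, 0.6, 0.2]
opening: -0.0001
grip_force: 0.0
```

Emit:
play_rows:
  series:
    - [0,[0,0,0.02],[0,0,0]]
    - [0,[0,0,0],[0,0,0]]

```text
t: 5.25
tool_pos: [0.5148, 0.0487, 0.0952]
tool_rot: [3.135, -0.204, -0.0]
contact_force: [-0.5, 0.2, -0.5]
opening: 0.0005
grip_force: 0.0
```

Emit:
play_rows:
  series:
    - [0,[0,0,0.02],[0,0,0]]
    - [0,[0,0,0],[0,0,0]]

```text
t: 5.5
tool_pos: [0.5149, 0.0487, 0.0942]
tool_rot: [-3.135, 0.204, 0.0]
contact_force: [-0.3, -0.2, -0.7]
opening: -0.0002
grip_force: 0.0
```

Emit:
play_rows:
  series:
    - [0,[0,0,0.014],[0,0,0]]
    - [0,[0,0,0],[0,0,0]]

```text
t: 5.75
tool_pos: [0.515, 0.0487, 0.0937]
tool_rot: [-3.135, 0.204, -0.0]
contact_force: [-1.3, -0.9, 0.5]
opening: 0.0
grip_force: 0.0
```

Emit:
play_rows:
  series:
    - [0,[0,0,0.014],[0,0,0]]
    - [0,[0,0,0],[0,0,0]]

```text
t: 6.0
tool_pos: [0.5151, 0.0487, 0.0933]
tool_rot: [3.135, -0.204, 0.001]
contact_force: [-0.6, -0.4, 3.2]
opening: -0.0002
grip_force: 1.2
```

Emit:
play_rows:
  series:
    - [0,[0,0,0.014],[0,0,0]]
    - [0,[0,0,0],[0,0,0]]

```text
t: 6.25
tool_pos: [0.5153, 0.0487, 0.0929]
tool_rot: [3.135, -0.204, 0.001]
contact_force: [-1.2, -0.1, 5.0]
opening: 0.0003
grip_force: 2.6
```

Emit:
play_rows:
  series:
    - [0,[0,0,0.014],[0,0,0]]
    - [0,[0,0,0],[0,0,0]]

```text
t: 6.5
tool_pos: [0.5154, 0.0487, 0.0927]
tool_rot: [3.135, -0.204, 0.001]
contact_force: [-3.2, 0.3, 7.4]
opening: 0.0001
grip_force: 3.6
```

Emit:
play_rows:
  series:
    - [0,[0,0,0.02],[0,0,0]]
    - [0,[0,0,0.012],[0,0,0]]
    - [0,[0,0,0],[0,0,0]]

```text
t: 6.88
tool_pos: [0.5158, 0.0487, 0.0921]
tool_rot: [3.135, -0.204, 0.002]
contact_force: [-4.9, -0.8, 11.8]
opening: 0.0
grip_force: 6.0
```

Emit:
play_rows:
  series:
    - [0,[0.05,0,0],[0,0,0]]
    - [0,[0.05,0,0],[0,0,0]]
    - [0,[0,0,0],[0,0,0]]

```text
t: 7.25
tool_pos: [0.5221, 0.0479, 0.0926]
tool_rot: [3.135, -0.204, 0.008]
contact_force: [-0.6, -0.8, 9.9]
opening: -0.0
grip_force: 4.9
```

Emit:
play_rows:
  series:
    - [0,[0.06,0,0.014],[0,0,0]]
    - [0,[0.06,0,0],[0,0,0]]
    - [0,[0,0,0],[0,0,0]]

```text
t: 7.62
tool_pos: [0.529, 0.0469, 0.0926]
tool_rot: [3.135, -0.204, 0.011]
contact_force: [0.6, -1.4, 10.0]
opening: 0.0
grip_force: 5.2
```

```bash
python3 -c "
from h import *
st()"
```

```text
t 7.625 sel pos mm [ 3.2575 84.7864 92.5705] F sel [ 0.7591 -1.2894 10.0241] yaw err 0.0011767347153093244 tilt [ 0.0072 -0.0001] open 4.928805220677596e-06
```

Emit:
play_rows:
  series:
    - [0,[0.06,0,0.014],[0,0,0]]
    - [0,[0.06,0,0.01],[0,0,0]]
    - [0,[0,0,0],[0,0,0]]

```text
t: 8.0
tool_pos: [0.5357, 0.046, 0.0921]
tool_rot: [3.134, -0.204, 0.014]
contact_force: [1.1, -0.3, 12.7]
opening: 0.0
grip_force: 6.2
```

Emit:
play_rows:
  series:
    - [0,[0.05,0,0.014],[0,0,0]]
    - [0,[0,0,0],[0,0,0]]

```text
t: 8.25
tool_pos: [0.5375, 0.0458, 0.0916]
tool_rot: [3.134, -0.204, 0.011]
contact_force: [-0.9, -0.5, 15.4]
opening: -0.0003
grip_force: 7.4
```

Emit:
play_rows:
  series:
    - [0,[0,0,-0.2],[0,0,0]]
    - [0,[-0.22,0,-0.1],[0,0,0]]
    - [0,[-0.22,0,0.05],[0,0,0]]
    - [0,[0,0,0.1],[0,0,0]]
    - [0,[0,0,0.07],[0,0,0]]
    - [0,[0,0,0],[0,0,0]]
    - [0,[0,0,0],[0,0,0]]

```text
t: 9.12
tool_pos: [0.512, 0.0492, 0.0919]
tool_rot: [-3.135, 0.204, 0.004]
contact_force: [-6.0, 1.0, 9.5]
opening: -0.0003
grip_force: 4.9
```

```bash
python3 -c "
from h import *
st()"
```

```text
t 9.125 sel pos mm [-13.9153  84.8064  91.9377] F sel [-6.0364  0.2039  9.5361] yaw err 0.0012173982467952316 tilt [-0.0024  0.0001] open -0.0002888455175968119
```

Emit:
play_rows:
  series:
    - [0,[0.05,0,0.008],[0,0,0]]
    - [0,[0.06,0,0],[0,0,0]]
    - [0,[0.06,0,0],[0,0,0]]
    - [0,[0,0,0],[0,0,0]]

```text
t: 9.62
tool_pos: [0.5231, 0.0477, 0.0929]
tool_rot: [3.135, -0.204, 0.007]
contact_force: [0.5, -0.4, 7.6]
opening: -0.0002
grip_force: 3.8
```

Emit:
play_rows:
  series:
    - [0,[0.06,0,0.014],[0,0,0]]
    - [0,[0.06,0,0.01],[0,0,0]]
    - [0,[0,0,0],[0,0,0]]

```text
t: 10.0
tool_pos: [0.5302, 0.0467, 0.0927]
tool_rot: [3.135, -0.204, 0.011]
contact_force: [2.0, -0.4, 9.1]
opening: -0.0003
grip_force: 4.7
```

Emit:
play_rows:
  series:
    - [0,[0.05,0,0.02],[0,0,0]]
    - [0,[0.05,0,0.014],[0,0,0]]
    - [0,[0,0,0],[0,0,0]]

```text
t: 10.38
tool_pos: [0.5349, 0.0461, 0.0919]
tool_rot: [3.135, -0.204, 0.01]
contact_force: [-0.9, -0.5, 14.7]
opening: -0.0
grip_force: 7.3
```

Emit:
play_rows:
  series:
    - [0,[0,0,-0.5],[0,0,0]]
    - [0,[0,0.7,-0.9],[0,0,0]]
    - [0,[-0.3,1,-0.9],[0,0,0]]
    - [0,[-0.3,1,0],[0,0,0]]
    - [0,[-0.3,1,0],[0,0,0]]
    - [0,[-0.3,1,0],[0,0,0]]
    - [0,[0,0,0],[0,0,0]]

```text
t: 11.25
tool_pos: [0.4426, -0.1767, 0.1981]
tool_rot: [3.134, -0.213, -0.001]
contact_force: [-0.3, 0.0, -0.1]
opening: -0.0002
grip_force: 0.0
```

```bash
cat >> h.py <<'E'
def look(name):
    d=cam("top");a=cv2.resize(d["color"][140:220,340:470],None,fx=6,fy=6,interpolation=cv2.INTER_CUBIC)
    cv2.imwrite(f"pics/{name}.png",cv2.convertScaleAbs(a,alpha=1.4))
E
python3 -c "
from h import *
st([10,25,115]);look('t1')"
```

```text
t 11.25 sel pos mm [ -53.1365 -148.2027  198.1436] F sel [-0.2752 -0.0238 -0.1328] yaw err -0.004265333791784759 tilt [-0.0007  0.0002] open -0.00016014074343882092
tool shift (units) [ 1.2492 -3.4697  1.6614]
```

View pics/t1.png

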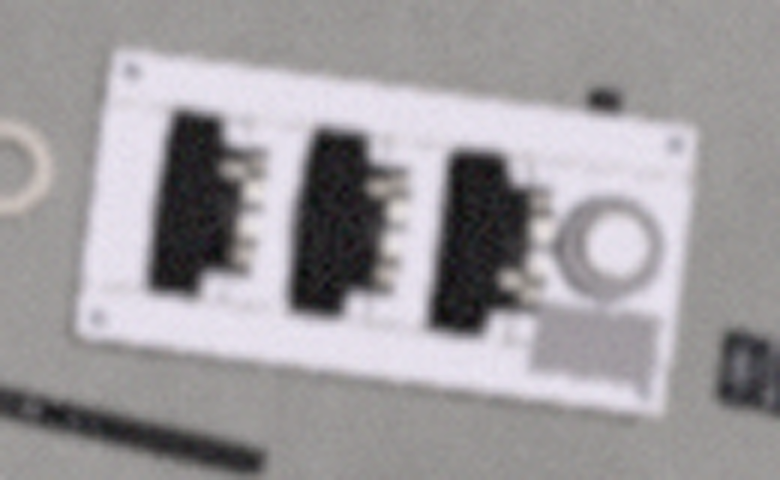

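Left pointer is at (238,168), mark 4. Middle is unchanged at 4 (388,185) and right is unchanged at 2. On to the middle wheel.

Emit:
play_rows:
  series:
    - [0,[0.32,-0.87,0],[0,0,0]]
    - [0,[0.31,-0.87,0],[0,0,0]]
    - [0,[0.31,-0.87,0.3],[0,0,0]]
    - [0,[0.31,-0.86,0.66],[0,0,0]]
    - [0,[0,0,0.7],[0,0,0]]
    - [0,[0,0,0.25],[0,0,0]]
    - [0,[0,0,0],[0,0,0]]
    - [0,[0,0,0],[0,0,0]]

```text
t: 12.3
tool_pos: [0.5293, -0.0107, 0.1049]
tool_rot: [3.134, -0.205, 0.004]
contact_force: [-0.1, -0.4, 0.5]
opening: -0.0003
grip_force: 0.0
```

```bash
python3 -c "
from h import *
st([11,25,100])"
```

```text
t 12.3 sel pos mm [ 11.0639  27.7041 104.8661] F sel [-0.0422 -0.4415  0.5219] yaw err 0.0008071488298638241 tilt [0.0026 0.0003] open -0.0003079490141112061
tool shift (units) [-0.0016  0.0541  0.0973]
```

Emit:
play_rows:
  series:
    - [0,[0,0.05,0.04],[0,0,0]]
    - [0,[0,0,0.02],[0,0,0]]
    - [0,[0,0,0],[0,0,0]]

```text
t: 12.68
tool_pos: [0.528, -0.0131, 0.1006]
tool_rot: [3.135, -0.205, 0.001]
contact_force: [0.5, -0.9, 0.3]
opening: 0.0003
grip_force: 0.2
```

Emit:
play_rows:
  series:
    - [0,[0,0,0.02],[0,0,0]]
    - [0,[0,0,0.02],[0,0,0]]
    - [0,[0,0,0],[0,0,0]]

```text
t: 13.05
tool_pos: [0.5285, -0.0131, 0.0997]
tool_rot: [3.134, -0.204, 0.002]
contact_force: [-2.0, -1.1, 6.4]
opening: 0.0001
grip_force: 3.1
```

Emit:
play_rows:
  series:
    - [0,[0,0,0.02],[0,0,0]]
    - [0,[0,0,0.02],[0,0,0]]
    - [0,[0,0,0],[0,0,0]]

```text
t: 13.42
tool_pos: [0.5291, -0.0131, 0.099]
tool_rot: [3.134, -0.204, 0.003]
contact_force: [-5.3, 0.3, 12.4]
opening: -0.0001
grip_force: 5.6
```

Emit:
play_rows:
  series:
    - [0,[-0.06,0,0],[0,0,0]]
    - [0,[-0.06,0,0],[0,0,0]]
    - [0,[0,0,0],[0,0,0]]

```text
t: 13.8
tool_pos: [0.5257, -0.0127, 0.0998]
tool_rot: [3.134, -0.204, 0.015]
contact_force: [3.1, -1.0, 7.3]
opening: 0.0
grip_force: 3.7
```

Emit:
play_rows:
  series:
    - [0,[-0.06,0,0],[0,0,0]]
    - [0,[-0.06,0,0],[0,0,0]]
    - [0,[0,0,0],[0,0,0]]

```text
t: 14.18
tool_pos: [0.5198, -0.0118, 0.0998]
tool_rot: [3.134, -0.204, 0.015]
contact_force: [3.8, -0.7, 7.4]
opening: 0.0002
grip_force: 3.7
```

Emit:
play_rows:
  series:
    - [0,[0,0,0.03],[0,0,0]]
    - [0,[-0.06,0,0.01],[0,0,0]]
    - [0,[-0.06,0,0],[0,0,0]]
    - [0,[0,0,0],[0,0,0]]

```text
t: 14.68
tool_pos: [0.5141, -0.011, 0.099]
tool_rot: [3.134, -0.204, 0.015]
contact_force: [0.0, -1.3, 13.4]
opening: 0.0002
grip_force: 7.0
```

Emit:
play_rows:
  series:
    - [0,[-0.06,0,0.01],[0,0,0]]
    - [0,[-0.06,0,0.01],[0,0,0]]
    - [0,[0,0,0],[0,0,0]]

```text
t: 15.05
tool_pos: [0.508, -0.0102, 0.0984]
tool_rot: [3.134, -0.204, 0.014]
contact_force: [-2.2, 0.3, 16.5]
opening: -0.0005
grip_force: 8.4
```

```bash
python3 -c "
from h import *
st([11,25,100])"
```

```text
t 15.05 sel pos mm [-10.1242  25.4037  98.3542] F sel [-2.1919 -0.0124 16.4851] yaw err 0.0012511877233944702 tilt [0.009  0.0001] open -0.00048549747836302697
tool shift (units) [ 0.4228  0.0086 -0.0291]
```

Emit:
play_rows:
  series:
    - [0,[0,0,-0.5],[0,0,0]]
    - [0,[-0.5,0.7,-0.9],[0,0,0]]
    - [0,[-0.5,1,-0.6],[0,0,0]]
    - [0,[-0.3,1,0],[0,0,0]]
    - [0,[0,0.6,0],[0,0,0]]
    - [0,[0,0,0],[0,0,0]]

```text
t: 15.8
tool_pos: [0.4183, -0.1655, 0.1929]
tool_rot: [-3.135, 0.21, -0.001]
contact_force: [-0.2, 0.7, 0.3]
opening: 0.0001
grip_force: 0.0
```

```bash
cat >> h.py <<'E'
def marks():
    d=cam("top");g=cv2.cvtColor(d["color"],cv2.COLOR_BGR2GRAY).astype(np.float32);p=np.load("p.npy")
    A=np.radians(np.arange(-80,81,5))
    for y,n in((85,'L'),(25,'M'),(-35,'R')):
        v=0
        for o in(12,14,16):
            q=proj(d,w(p,np.c_[29*np.sin(A),0*A+y-o,55+29*np.cos(A)]/1e3)).astype(np.float32)
            v=v+cv2.remap(g,q[None,:,0],q[None,:,1],cv2.INTER_LINEAR)[0]/3
        i=np.abs(A)<1.25
        print(n,"mark~",3+np.degrees(A[i][v[i].argmax()])/30,v.round().astype(int))
E
python3 -c "
from h import *
marks();look('t2');st([11,25,106])"
```

```text
L mark~ 0.6666666666666665 [119 112 102  87  65  44  27  23  25  25  25  28  31  34  38  38  38  33
  29  31  45  73  95  98  87  68  59  56  68  78  86  91  93]
M mark~ 3.3333333333333335 [108 101  91  77  58  39  28  24  23  24  21  20  27  32  35  41  66  93
  94  74  48  30  22  19  21  27  34  42  53  63  70  72  71]
R mark~ 2.0 [102  98  87  71  55  36  30  39  65  95 108  96  67  45  37  37  37  34
  31  29  28  27  26  24  25  28  37  52  66  77  83  84  81]
t 15.9 sel pos mm [ -78.5093 -138.5742  192.5613] F sel [-0.9878 -0.5156 -0.6543] yaw err 0.0006907535596579195 tilt [-0.0004 -0.0008] open 4.9591095482127935e-05
tool shift (units) [ 1.7931 -3.2688  1.7332]
```

Run:
```python
import h
from h import *
d0=cam("top")
d=dict(d0);d["color"]=cv2.imread("pics/top0.png")
h.cam=lambda n:d
h.marks()
```

```text
L mark~ 2.0 [107  99  88  73  54  36  23  32  52  77  94  88  64  39  34  37  35  32
  29  28  29  25  24  24  25  26  36  47  61  73  80  85  86]
M mark~ 0.6666666666666665 [102  96  86  73  56  38  25  23  23  22  21  21  29  30  32  36  33  32
  31  25  37  57  76  82  76  60  50  45  51  57  62  65  65]
R mark~ 2.0 [ 96  92  82  69  52  31  26  36  62  90 102  88  60  41  33  35  35  31
  30  28  25  23  23  23  19  27  37  49  61  72  78  79  77]
```

Middle is at mark 3, since its reading carries the same ~5° bias it had at mark 4. One more stroke.

Emit:
play_rows:
  series:
    - [0,[0.45,-0.82,0],[0,0,0]]
    - [0,[0.45,-0.82,0],[0,0,0]]
    - [0,[0.45,-0.82,0.3],[0,0,0]]
    - [0,[0.44,-0.81,0.6],[0,0,0]]
    - [0,[0,0,0.7],[0,0,0]]
    - [0,[0,0,0.1],[0,0,0]]
    - [0,[0,0,0],[0,0,0]]
    - [0,[0,0,0],[0,0,0]]

```text
t: 16.95
tool_pos: [0.5298, -0.014, 0.1098]
tool_rot: [3.135, -0.205, 0.005]
contact_force: [-0.0, 0.5, -0.2]
opening: 0.0002
grip_force: 0.0
```

```bash
python3 -c "
from h import *
st([12,25,100.5])"
```

```text
t 16.95 sel pos mm [ 12.0258  24.4879 109.8265] F sel [-0.0739  0.4668 -0.1725] yaw err 0.0007724315317467478 tilt [0.0032 0.    ] open 0.00016376036110574922
tool shift (units) [-0.0011 -0.0102  0.1865]
```

Emit:
play_rows:
  series:
    - [0,[0,0,0.12],[0,0,0]]
    - [0,[0,0,0.04],[0,0,0]]
    - [0,[0,0,0.04],[0,0,0]]
    - [0,[0,0,0.015],[0,0,0]]
    - [0,[0,0,0],[0,0,0]]

```text
t: 17.58
tool_pos: [0.5297, -0.014, 0.0993]
tool_rot: [3.134, -0.204, 0.003]
contact_force: [-3.2, -0.1, 9.3]
opening: -0.0
grip_force: 4.2
```

Emit:
play_rows:
  series:
    - [0,[-0.06,0,0.02],[0,0,0]]
    - [0,[-0.06,0,0.01],[0,0,0]]
    - [0,[0,0,0],[0,0,0]]

```text
t: 17.95
tool_pos: [0.5255, -0.0135, 0.0993]
tool_rot: [3.134, -0.205, 0.01]
contact_force: [-0.1, 0.2, 11.0]
opening: 0.0002
grip_force: 5.5
```

Emit:
play_rows:
  series:
    - [0,[-0.06,0,0.01],[0,0,0]]
    - [0,[-0.06,0,0],[0,0,0]]
    - [0,[0,0,0],[0,0,0]]

```text
t: 18.32
tool_pos: [0.5205, -0.0129, 0.0994]
tool_rot: [3.134, -0.205, 0.014]
contact_force: [1.2, 0.8, 10.6]
opening: -0.0
grip_force: 5.7
```

Emit:
play_rows:
  series:
    - [0,[-0.06,0,0.01],[0,0,0]]
    - [0,[-0.06,0,0],[0,0,0]]
    - [0,[0,0,0],[0,0,0]]

```text
t: 18.7
tool_pos: [0.5143, -0.012, 0.0991]
tool_rot: [3.134, -0.205, 0.013]
contact_force: [0.1, 0.3, 14.0]
opening: -0.0001
grip_force: 6.7
```

Emit:
play_rows:
  series:
    - [0,[-0.06,0,0.01],[0,0,0]]
    - [0,[-0.05,0,0.01],[0,0,0]]
    - [0,[0,0,0],[0,0,0]]

```text
t: 19.08
tool_pos: [0.509, -0.0113, 0.0986]
tool_rot: [3.134, -0.205, 0.013]
contact_force: [-1.4, 0.4, 16.4]
opening: -0.0002
grip_force: 8.0
```

```bash
python3 -c "
from h import *
st([11,25,100])"
```

```text
t 19.075 sel pos mm [-8.9522 24.4427 98.5762] F sel [-1.4097  0.2202 16.3726] yaw err 0.0010250288952584896 tilt [0.0084 0.0003] open -0.00018035132084049331
tool shift (units) [ 0.3993 -0.0107 -0.0251]
```

Same pattern as the last stroke. Lift and check from the park spot.

Emit:
play_rows:
  series:
    - [0,[0,0,-0.5],[0,0,0]]
    - [0,[-0.5,0.7,-0.9],[0,0,0]]
    - [0,[-0.5,1,-0.6],[0,0,0]]
    - [0,[-0.3,1,0],[0,0,0]]
    - [0,[0,0.6,0],[0,0,0]]
    - [0,[0,0,0],[0,0,0]]

```text
t: 19.82
tool_pos: [0.4196, -0.1666, 0.1934]
tool_rot: [3.134, -0.21, 0.001]
contact_force: [0.2, 0.1, 0.2]
opening: -0.0001
grip_force: 0.0
```

```bash
python3 -c "
from h import *
marks();st([-11,-35,106])"
```

```text
L mark~ 0.6666666666666665 [121 113 101  85  63  45  31  23  24  24  22  26  31  33  39  41  39  35
  27  32  46  74  93  96  86  68  59  56  68  79  86  91  92]
M mark~ 2.0 [107 100  90  77  60  42  31  30  46  72  92  89  68  43  36  37  38  35
  34  28  23  25  25  23  22  23  32  42  53  62  69  71  70]
R mark~ 2.0 [103  99  87  71  55  36  30  39  65  97 108  96  65  41  39  39  38  35
  30  28  27  27  27  28  24  29  38  52  65  76  83  84  81]
t 19.875 sel pos mm [ -77.2126 -140.1174  193.098 ] F sel [ 0.2077 -0.0335  0.0805] yaw err -0.0009499411040951034 tilt [-0.0001 -0.0006] open -0.00011722167159896838
tool shift (units) [ 1.3224 -2.1026  1.743 ]
```

Middle is at mark 2 and left is still at 4. Next the right wheel, one stroke forward.

Emit:
play_rows:
  series:
    - [0,[0.44,-0.7,0],[0,0,0]]
    - [0,[0.44,-0.7,0.2],[0,0,0]]
    - [0,[0.44,-0.7,0.7],[0,0,0]]
    - [0,[0,0,0.8],[0,0,0]]
    - [0,[0,0,0.08],[0,0,0]]
    - [0,[0,0,0],[0,0,0]]
    - [0,[0,0,0],[0,0,0]]

```text
t: 20.75
tool_pos: [0.5004, -0.07, 0.1064]
tool_rot: [3.134, -0.205, 0.006]
contact_force: [-0.6, 0.1, 0.6]
opening: 0.0002
grip_force: 0.0
```

```bash
python3 -c "
from h import *
st([-11,-35,101])"
```

```text
t 20.75 sel pos mm [ -9.795  -34.8937 106.443 ] F sel [-0.6313  0.0489  0.6285] yaw err 0.0008613298468269914 tilt [0.0037 0.0005] open 0.00018457490604821075
tool shift (units) [-0.0245  0.0021  0.1088]
```

Emit:
play_rows:
  series:
    - [0,[-0.02,0,0.05],[0,0,0]]
    - [0,[0,0,0.03],[0,0,0]]
    - [0,[0,0,0],[0,0,0]]
    - [0,[0,0,0],[0,0,0]]

```text
t: 21.25
tool_pos: [0.4981, -0.0695, 0.1002]
tool_rot: [3.135, -0.205, 0.0]
contact_force: [0.2, -0.6, 0.4]
opening: -0.0002
grip_force: 0.0
```

Emit:
play_rows:
  series:
    - [0,[0,0,0.02],[0,0,0]]
    - [0,[0,0,0.02],[0,0,0]]
    - [0,[0,0,0],[0,0,0]]

```text
t: 21.62
tool_pos: [0.498, -0.0694, 0.098]
tool_rot: [-3.135, 0.204, 0.001]
contact_force: [0.0, -0.1, -0.7]
opening: 0.0
grip_force: 0.0
```

Emit:
play_rows:
  series:
    - [0,[0,0,0.02],[0,0,0]]
    - [0,[0,0,0.02],[0,0,0]]
    - [0,[0,0,0],[0,0,0]]

```text
t: 22.0
tool_pos: [0.498, -0.0694, 0.096]
tool_rot: [-3.135, 0.204, 0.0]
contact_force: [0.8, 0.3, -0.7]
opening: 0.0002
grip_force: 0.0
```

Emit:
play_rows:
  series:
    - [0,[0,0,0.02],[0,0,0]]
    - [0,[0,0,0.02],[0,0,0]]
    - [0,[0,0,0],[0,0,0]]

```text
t: 22.38
tool_pos: [0.498, -0.0694, 0.094]
tool_rot: [-3.135, 0.204, 0.0]
contact_force: [-0.8, -0.5, 0.3]
opening: 0.0002
grip_force: 0.0
```

Emit:
play_rows:
  series:
    - [0,[0,0,0.02],[0,0,0]]
    - [0,[0,0,0.02],[0,0,0]]
    - [0,[0,0,0],[0,0,0]]

```text
t: 22.75
tool_pos: [0.4984, -0.0695, 0.093]
tool_rot: [3.135, -0.204, 0.001]
contact_force: [-1.6, 1.4, 4.5]
opening: 0.0003
grip_force: 2.4
```

Emit:
play_rows:
  series:
    - [0,[0,0,0.02],[0,0,0]]
    - [0,[0,0,0.01],[0,0,0]]
    - [0,[0,0,0],[0,0,0]]

```text
t: 23.12
tool_pos: [0.4988, -0.0696, 0.0924]
tool_rot: [3.135, -0.204, 0.002]
contact_force: [-4.2, 1.0, 8.4]
opening: 0.0002
grip_force: 4.8
```

Emit:
play_rows:
  series:
    - [0,[0,0,0.024],[0,0,0]]
    - [0,[0.06,0,0],[0,0,0]]
    - [0,[0.06,0,0.01],[0,0,0]]
    - [0,[0,0,0],[0,0,0]]

```text
t: 23.62
tool_pos: [0.5071, -0.0708, 0.0925]
tool_rot: [3.134, -0.204, 0.011]
contact_force: [0.9, 1.3, 11.4]
opening: -0.0
grip_force: 5.6
```

Emit:
play_rows:
  series:
    - [0,[0.06,0,0.01],[0,0,0]]
    - [0,[0.06,0,0],[0,0,0]]
    - [0,[0,0,0],[0,0,0]]

```text
t: 24.0
tool_pos: [0.5137, -0.0716, 0.0925]
tool_rot: [3.134, -0.204, 0.013]
contact_force: [1.7, 0.5, 12.1]
opening: 0.0001
grip_force: 5.9
```

Emit:
play_rows:
  series:
    - [0,[0.06,0,0.014],[0,0,0]]
    - [0,[0.06,0,0.014],[0,0,0]]
    - [0,[0,0,0],[0,0,0]]

```text
t: 24.38
tool_pos: [0.5196, -0.0724, 0.0918]
tool_rot: [3.134, -0.204, 0.012]
contact_force: [-1.0, 1.5, 17.1]
opening: -0.0002
grip_force: 8.0
```

```bash
python3 -c "
from h import *
st([10,-35,95])"
```

```text
t 24.375 sel pos mm [  9.5501 -34.7858  91.7843] F sel [-1.1964  1.3298 17.0839] yaw err 0.0011872888557882821 tilt [0.0079 0.0005] open -0.00015337804762484455
tool shift (units) [ 0.0095  0.0043 -0.0642]
```

Emit:
play_rows:
  series:
    - [0,[0,0,-0.5],[0,0,0]]
    - [0,[-0.5,0.7,-0.9],[0,0,0]]
    - [0,[-0.5,0.9,-0.6],[0,0,0]]
    - [0,[-0.5,0.5,0],[0,0,0]]
    - [0,[-0.2,0,0],[0,0,0]]
    - [0,[0,0,0],[0,0,0]]

```text
t: 25.12
tool_pos: [0.4176, -0.1643, 0.1864]
tool_rot: [-3.134, 0.205, 0.0]
contact_force: [-0.4, -0.2, 0.1]
opening: 0.0001
grip_force: 0.0
```

```bash
python3 -c "
from h import *
marks();st([5,-92,95]);look('t3')"
```

```text
L mark~ 0.6666666666666665 [120 112 101  85  63  43  28  22  23  23  23  27  33  35  39  38  35  35
  32  34  48  74  94  97  87  67  58  56  68  79  86  90  91]
M mark~ 2.0 [106 100  91  78  59  40  26  32  48  72  93  89  66  43  34  36  33  30
  33  26  26  27  21  20  24  26  32  41  53  63  70  72  72]
R mark~ 3.0 [103  98  86  70  53  32  27  27  27  27  30  27  30  38  58  92 111 101
  69  39  29  23  21  24  25  31  40  55  68  77  83  83  80]
t 25.175 sel pos mm [ -79.0774 -139.0312  186.4534] F sel [ 0.2118 -0.2889 -0.1343] yaw err 0.0016354874291555077 tilt [-0.0004 -0.0006] open -2.2876850444882566e-05
tool shift (units) [ 1.6838 -0.9367  1.829 ]
```

View pics/t3.png

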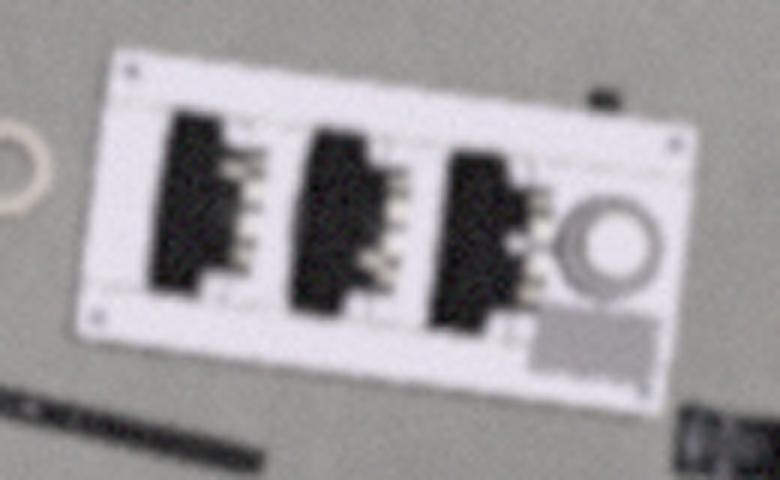

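All three pointers line up with their marks: 4 (238,168), 2 (378,262) and 3 (518,243). The key is at (615,243). Going above the key.

Emit:
play_rows:
  series:
    - [0,[0.56,-0.31,0],[0,0,0]]
    - [0,[0.56,-0.31,0.1],[0,0,0]]
    - [0,[0.56,-0.31,0.8],[0,0,0]]
    - [0,[0,0,0.9],[0,0,0]]
    - [0,[0,0,0],[0,0,0]]
    - [0,[0,0,0],[0,0,0]]

```text
t: 25.98
tool_pos: [0.5082, -0.1295, 0.0982]
tool_rot: [3.135, -0.203, 0.002]
contact_force: [0.1, 0.3, 0.1]
opening: 0.0002
grip_force: 0.0
```

```bash
python3 -c "
from h import *
st([5,-92,85]);t=cam('top');s=cam('scene');p=np.load('p.npy')
for z in(65,75,85):
  P=w(p,np.array([5,-92,z])/1e3);print(z,(proj(t,P)-[340,140]+.5)*6,(proj(s,P)-[300,105]+.5)*6)"
```

```text
t 25.975 sel pos mm [  5.7943 -92.844   98.2153] F sel [0.0845 0.3479 0.0936] yaw err 0.0018603250652698966 tilt [0.0012 0.0003] open 0.00015606819261855173
tool shift (units) [-0.0162 -0.017   0.2643]
65 [[608.1717 249.4592]] [[492.0438 134.9311]]
75 [[613.671  247.7326]] [[494.3621 116.3189]]
85 [[619.2628 245.977 ]] [[496.7103  97.4664]]
```

Emit:
play_rows:
  series:
    - [0,[-0.01,0,0.12],[0,0,0]]
    - [0,[0,0,0.08],[0,0,0]]
    - [0,[0,0,0.02],[0,0,0]]
    - [0,[0,0,0],[0,0,0]]

```text
t: 26.58
tool_pos: [0.5067, -0.1296, 0.086]
tool_rot: [-3.135, 0.205, 0.0]
contact_force: [0.1, -0.7, 1.3]
opening: -0.0001
grip_force: 0.0
```

Emit:
play_rows:
  series:
    - [0,[0,0,0.03],[0,0,0]]
    - [0,[0,0,0.03],[0,0,0]]
    - [0,[0,0,0.03],[0,0,0]]
    - [0,[0,0,0],[0,0,0]]

```text
t: 27.08
tool_pos: [0.5069, -0.1296, 0.0817]
tool_rot: [-3.135, 0.204, 0.0]
contact_force: [-1.2, 0.5, 2.1]
opening: 0.0001
grip_force: 0.8
```

Emit:
play_rows:
  series:
    - [0,[0,0,0.03],[0,0,0]]
    - [0,[0,0,0.03],[0,0,0]]
    - [0,[0,0,0.03],[0,0,0]]
    - [0,[0,0,0],[0,0,0]]

```text
t: 27.58
tool_pos: [0.507, -0.1296, 0.0773]
tool_rot: [3.135, -0.204, 0.0]
contact_force: [-2.0, 1.0, 4.7]
opening: -0.0
grip_force: 2.0
```

Emit:
play_rows:
  series:
    - [0,[0,0,0.03],[0,0,0]]
    - [0,[0,0,0.02],[0,0,0]]
    - [0,[0,0,0],[0,0,0]]

```text
t: 27.95
tool_pos: [0.5071, -0.1297, 0.0759]
tool_rot: [3.135, -0.204, -0.0]
contact_force: [-5.9, 2.4, 11.1]
opening: -0.0002
grip_force: 5.6
```

Force rose sharply at the bottom stop, so the key is fully down. Lift straight up and check.

Emit:
play_rows:
  series:
    - [0,[0,0,-0.1],[0,0,0]]
    - [0,[0,0,-0.4],[0,0,0]]
    - [0,[0,0,-0.9],[0,0,0]]
    - [0,[-0.6,0,-0.8],[0,0,0]]
    - [0,[-0.6,0.3,0],[0,0,0]]
    - [0,[-0.6,0.3,0],[0,0,0]]
    - [0,[0,0,0],[0,0,0]]
    - [0,[0,0,0],[0,0,0]]

```text
t: 28.95
tool_pos: [0.4139, -0.1476, 0.1842]
tool_rot: [-3.135, 0.205, -0.0]
contact_force: [-0.6, 0.3, 0.4]
opening: -0.0002
grip_force: 0.0
```

```bash
python3 -c "
from h import *
marks();st()
ctrl.finish_job()"
```

```text
L mark~ 0.6666666666666665 [120 112 102  86  65  44  26  25  24  22  23  26  31  36  40  40  39  33
  31  33  46  74  93  96  86  66  58  55  69  80  87  91  93]
M mark~ 2.0 [108 101  92  79  60  41  29  31  46  72  92  89  68  42  35  36  36  31
  31  25  27  27  25  25  26  26  33  42  53  61  68  70  70]
R mark~ 3.0 [104  99  87  71  54  34  28  24  22  20  22  26  32  39  58  90 112 100
  70  42  31  25  24  27  25  29  39  55  68  78  83  84  81]
t 29.0 sel pos mm [ -85.1486 -123.0144  184.3009] F sel [ 0.9369  0.4851 -1.3731] yaw err 0.0013455499801210968 tilt [ 0.0001 -0.0002] open -0.00021887138006143926
the job is handed in; nothing more can be done
```

The selector is set to 4-2-3 by the camera readings, enter was pressed to its stop and released, and the job was handed in at 29 s with the highest force reading about 17 N; the verdict was not shown.

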